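Unlatch a cobbler's pressing roller and lower it out of its stand

TASK

The black rubber pressing roller in the green stand is due for cleaning. Flip the red-knobbed cam lever fully over, away from the robot, while the roller is still in its place, then draw the roller towards the robot along its slots and lower it gently out of their open lower ends into the two orange V saddles below; let go of it there. Do not drop it, and leave the cork roller, the glue tin, the rubber sole and the hammer alone.

Things in the scene. Friction and masses are not known exactly. Their poses are not given: they have to be found in the camera images.
- stand: Fixed green stand on a dark base plate 150 x 215 x 12 mm. Origin: on the bench below the middle of the seated roller; x points away from the robot, y left along the roller, z up; turned up to 17 deg. Two upright cheeks 10 mm thick, inner faces at y = +-78 mm, x -75 to 45 mm, top at z = 168 mm; between them open from above (only a rear bar at x 30 to 44 mm, up to z = 48 mm).
- slot_exit (a point): Point (no object) midway between the two cheeks at stand x = -35, z = 125 mm, above the slots' open lower ends. Each slot is an upside-down L: the seated axle (stand x = 0) lies on a ledge, top at z = 120 mm, ending at x = -10 mm, under a roof at z = 142 mm; from x = -10 to -60 mm the slot goes straight down, its front prong ending at z = 75 mm. Draw the roller here, then lower it.
- saddle (a point): Where the roller's centre rests at the end: stand x = -35, y = 0, z = 50 mm. Two orange V saddles on the base plate, 20 mm wide, at y = -55 and +55 mm, rims 42 mm above the bench; nothing between them at the middle. A roller set down within 12 mm in x settles into the V.
- roller_mid (a point): Centre of the loose black rubber roller to take out: 46 mm diameter, 140 mm long along its y axis, 10 mm square steel axle ends reaching 105 mm each side of the centre; 0.28 to 0.56 kg. Starts in the stand within 3 mm of stand x = 0, y = 0, at z = 125 mm, and stays there by itself when unlatched. Grip it from above across its diameter at the middle.
- cam_lever (a joint): Lever outside the left (+y) cheek, axis along stand y at x = -24, y = 96, z = 155 mm. 0 = latched: handle leans 29 deg towards the robot, brass cam hangs before the axle end. Grows as the handle goes up and over, away from the robot, to a stop at 1.55 rad. Starts at 0 to 0.25; open from 1.1. Stays where left; about 2 N at the knob moves it.
- lever_knob (a point): Centre of the lever's red ball knob, 24 mm in diameter, 90 mm from the lever's axis on a round 12 mm handle, at stand y = 96 mm; at joint value 0 it is at stand x = -67, z = 234 mm. Shut fingers can push it over from the robot's side in a level line, tips at about z = 200 mm, until about 35 mm past the lever's axis.
- spare_mid (a point): Bystander: centre of the cork roller, same size as the black one, lying in a wooden tray on the bench to the left of the stand. Leave it.
- tin: Bystander: open brass-coloured glue tin, 90 mm across, 95 mm high, standing on the bench left or right of the stand; origin at the centre of its underside. Leave it.
- sole: Bystander: flat black rubber shoe sole with a brown heel block, about 210 x 86 mm and 21 mm high at the heel, lying left or right of the stand; origin on its underside, x towards the toe. Leave it.
- hammer: Bystander: hammer, 260 mm long, lying on the bench to the right of the stand. Leave it.
Not all that is in view belongs to the job. What is shaped like the part that bears roller_mid but pink or yellow is not meant.

How it is judged:
By the outcome, as a careful person would: the job done as asked, in the order asked, and still so for the second after the job is handed in, with the robot touching nothing.
It also fails if it takes over 48 s, if anything falls off the work surface, if the arm or the gripper's body presses on something with over 40 N, if the wrist force passes 120 N, or if a joint passes its speed limit or range.

ROBOT

A 7-joint arm with a two-finger parallel gripper is mounted at the origin on the work surface. World frame = base frame: x ahead of the robot, y to its left, z up, the work surface at z = 0. Lengths are in m, angles in rad, forces in N, time in s.
With the tool pointing down it reaches from about 0.425 to 0.825 m from the base axis. Payload 3.6 kg.
Tool frame: the origin (TCP) lies where the fingers leave the gripper's body, on its centre line; the fingertips stand 73 mm ahead of it and the grasp point (between the pads) lies 54 mm ahead of it; x points along the fingers, y is the direction in which the jaws open and shut, and the axes are right-handed (so a half turn about x gives the same grasp; the last joint's range is limited). The gripper opens to 85 mm and grips with 20 to 120 N. Pads are 22 mm wide; open, the fingers measure 114 mm over their backs; the gripper's body (76 mm by 85 mm) begins 54 mm behind the grasp point. The pads swing forward as they close: fully open they stand 13 mm farther back than shut.
Start: joints at [1.226, 0.615, -0.013, 1.423, 0.008, 1.103, -0.04], TCP at [0.204, -0.617, 0.304] pointing down, gripper open.
Joint ranges: [-3.12, 3.12], [-0.3, 2.06], [-1.34, 1.32], [0.26, 2.42], [-1.36, 4.5], [0.01, 1.98], [-2.84, 2.84]. Speed limits (rad/s): [2.79, 2.79, 3.14, 3.14, 3.14, 3.14, 3.14].

INTERFACE

Orientations are given as a unit quaternion [x, y, z, w].
In Python, from station import arm, snapshot, camera_info, ticket gives the robot as it stands. Calls block until the motion is done:
- arm.movep(position, orientation): joint-space move of the TCP to a pose.
- arm.line_to(position, velocity=0.15, ori=None): straight line of the TCP; ori=None keeps the orientation; velocity is the mean speed in m/s.
- arm.move_j(angles): joint-space move.
- arm.move_gripper(opening, effort=None): opening from 0.0 (shut) to 1.0 (fully open); effort is the grip in N (None keeps the last); returns when the fingers have stopped.
- arm.pause(seconds).
- arm.ik(position, orientation): joint angles nearest the present ones, or None.
- snapshot(name): name is "side" or "top"; returns the picture (480x640x3 uint8, blue, green, red); there is no depth.
- camera_info(name): a dict with "fx", "fy", "cx", "cy" (pixels), "R" (3x3) and "t" (3): a world point X has camera coordinates R X + t. Camera axes: x right, y down, z forward; pixel columns grow to the right and rows downward; lengths in m; the calibration is good to about 2 mm. A picture is of the moment at which its call begins. camera_info takes no time and is no camera call.
A pose or a line that the arm cannot do raises arm.MotionError and nothing moves.
- ticket.finish_job(): hands the job in, once; it reports no verdict.
Readings, each from a call of its own:
- arm.read_time(): time.
- arm.read_joint_positions(): joint angles.
- arm.read_dq(): joint speeds.
- arm.read_effort(): joint torques, N m.
- arm.read_tool_pos(): TCP position.
- arm.read_eef_rot(): TCP orientation.
- arm.read_ft_force(): force on the tool from outside, world axes, zero at the start.
- arm.read_wrist_torque(): the same for the moment, N m.
- arm.read_opening(): opening from 0.0 (shut) to 1.0 (fully open).
Only numpy, scipy, OpenCV 4.12 (cv2) and the standard library are available. Lean on these libraries where they do the work, as an engineer would, in place of code of your own. Each camera call takes 0.05 s, during which the arm holds its last target.

## Working session

There is one attempt and no reset: what is moved stays moved. The work goes in short steps, each a Python script; the robot and the scene stay as the last script left them, time stands still between calls to the robot, and variables do not carry over. Pictures are saved under pics/ and viewed, and the job is handed in when it is done.

```bash
ls; mkdir -p pics; python3 - <<'E'
from station import arm, snapshot, camera_info
import cv2
for n in ("side","top"):
    cv2.imwrite(f"pics/{n}0.png",snapshot(n)); c=camera_info(n); print(n,c)
print(arm.read_time(), arm.read_eef_rot(), arm.read_tool_pos())
E
```

```text
pics
side {'fx': 455.1914486333574, 'fy': 455.1914486333574, 'cx': 320.09361696398327, 'cy': 233.31887230054676, 'R': array([[-0.78336042, -0.62129622,  0.01837005],
       [-0.31807466,  0.37530212, -0.87061865],
       [ 0.53401775, -0.68785124, -0.49161541]]), 't': array([0.44901615, 0.32398815, 0.98724518])}
top {'fx': 436.6795693462496, 'fy': 436.6795693462496, 'cx': 322.99421690422673, 'cy': 243.72031874337574, 'R': array([[-2.24690244e-02, -9.99747335e-01, -6.39167163e-04],
       [-9.98081959e-01,  2.24684753e-02, -5.76851021e-02],
       [ 5.76848882e-02, -6.58186754e-04, -9.98334623e-01]]), 't': array([0.02772457, 0.57004702, 1.17042435])}
0.1 [-0.69798891 -0.11306893  0.698289   -0.11144226] [ 0.20355594 -0.61674218  0.30286329]
```

View pics/side0.png

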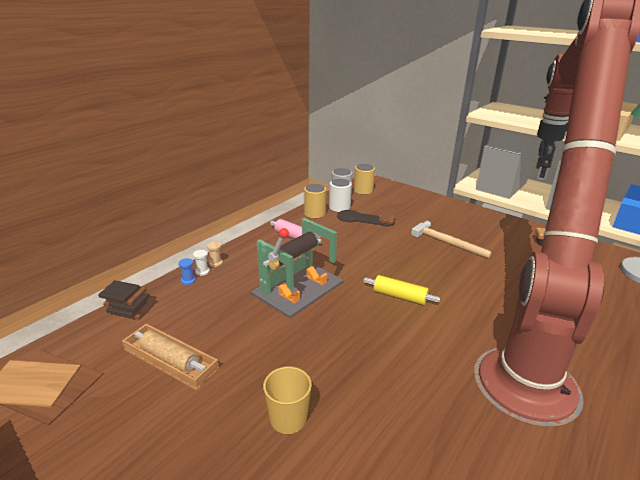

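View pics/top0.png

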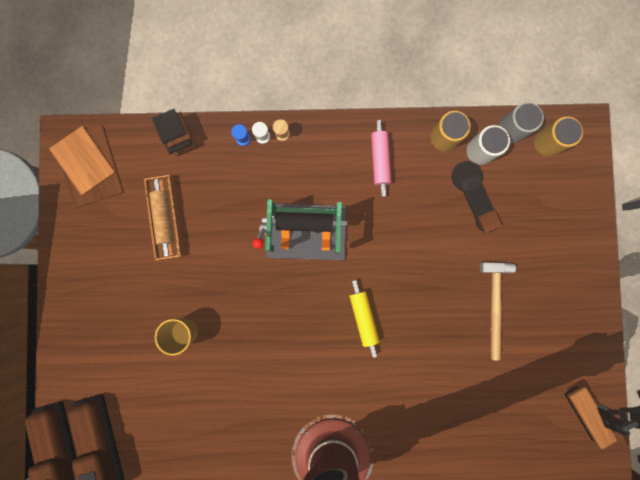

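The top view shows the stand at about (305, 228), the red knob at (258, 244) and the black roller at (305, 220). In the side view the stand is at about (297, 265). I'll zoom in on both.

```bash
python3 - <<'E'
import cv2
a=cv2.imread("pics/top0.png")[190:270,245:355]; cv2.imwrite("pics/top0z.png",cv2.resize(a,None,fx=7,fy=7,interpolation=cv2.INTER_CUBIC))
a=cv2.imread("pics/side0.png")[210:320,245:350]; cv2.imwrite("pics/side0z.png",cv2.resize(a,None,fx=5.4,fy=5.4,interpolation=cv2.INTER_CUBIC))
E
```

```text
(no output)
```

View pics/top0z.png

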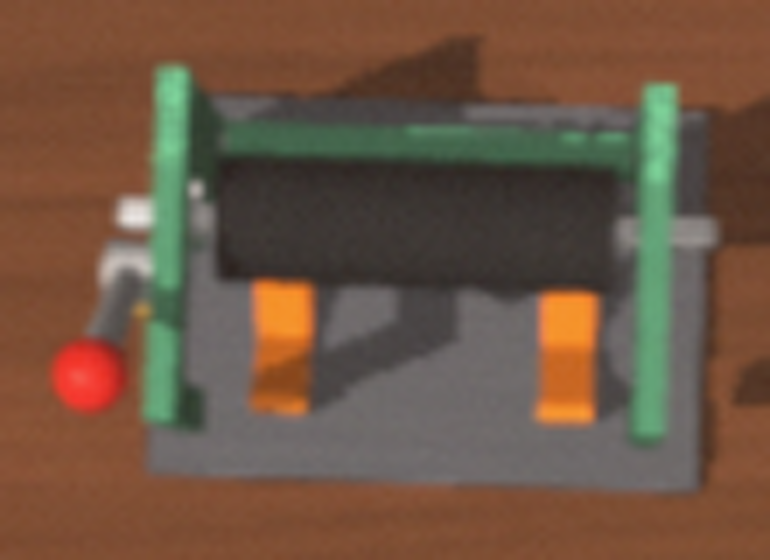

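View pics/side0z.png

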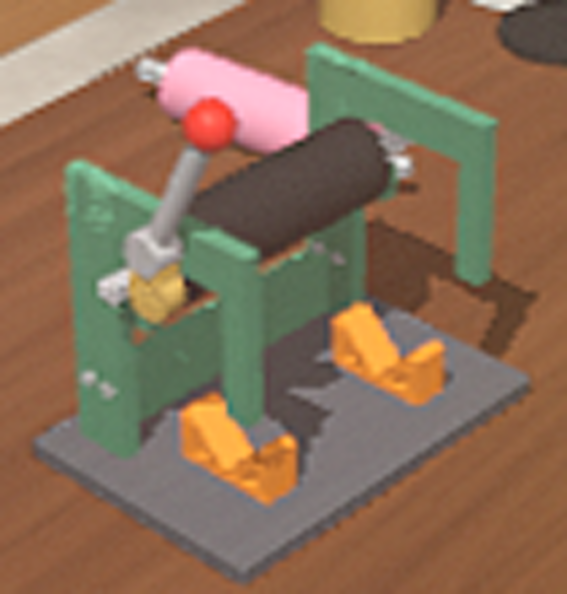

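```bash
cat > h.py <<'E'
import numpy as np, cv2, json
from station import camera_info
C={n:camera_info(n) for n in("side","top")}
def proj(n,X):
    c=C[n]; p=np.atleast_2d(X)@np.array(c["R"]).T+c["t"]
    return np.c_[c["fx"]*p[:,0]/p[:,2]+c["cx"], c["fy"]*p[:,1]/p[:,2]+c["cy"]]
def w(s,P):
    P=np.atleast_2d(P).astype(float); c,n=np.cos(s[2]),np.sin(s[2])
    return np.c_[s[0]+c*P[:,0]-n*P[:,1], s[1]+n*P[:,0]+c*P[:,1], P[:,2]]
E
cat > fit.py <<'E'
from h import *
from scipy.optimize import least_squares
T=lambda u,v:((u+.5)/7-.5+245,(v+.5)/7-.5+190)
S=lambda u,v:((u+.5)/5.4-.5+245,(v+.5)/5.4-.5+210)
obs=[("top",(.045,.088,.168),T(155,66)),("top",(.045,.078,.168),T(190,66)),("top",(-.075,.088,.168),T(143,421)),("top",(-.075,.078,.168),T(180,421)),
("top",(.045,-.078,.168),T(642,85)),("top",(.045,-.088,.168),T(677,85)),("top",(-.075,-.078,.168),T(630,438)),("top",(-.075,-.088,.168),T(664,438)),
("side",(.045,.088,.168),S(67,165)),("side",(-.075,.088,.168),S(228,260)),("side",(-.075,.078,.168),S(262,245)),
("side",(-.075,-.088,.168),S(495,122)),
("top",(0,.105,.125),T(117,213)),("top",(0,-.105,.125),T(718,233))]
pl=[("side",1,.1075,S(243,572)),("side",1,-.1075,S(528,380)),("top",1,.1075,T(147,472)),("top",1,-.1075,T(697,490))]
def model(p,n,X): return proj(n,w(p[:3],X))[0]
def res(p):
    r=[model(p,n,X)-np.array(o) for n,X,o in obs]
    r+=[model(p,n,(p[3],y,.012))-np.array(o) for n,_,y,o in pl]
    return np.concatenate(r)
f=least_squares(res,[.55,.05,0,-.09],loss="soft_l1"); print(f.x,np.degrees(f.x[2])); print(np.round(res(f.x).reshape(-1,2),1).tolist())
s=f.x[:3]
# knob: from both cams vs joint
kt=T(87,375); ks=S(209,125)
def knob(q):
    a0=np.arctan2(.234-.155,-.067+.024); a=a0-q
    return (-.024+.09*np.cos(a),.096,.155+.09*np.sin(a))
g=least_squares(lambda q:np.r_[model(s,"top",knob(q[0]))-kt,model(s,"side",knob(q[0]))-ks],[.1]); print("q",g.x,g.fun)
# roller black in top: edges along middle
for n in("top",): print(proj(n,w(s,[(0,.07,.125),(0,-.07,.125),(.023,0,.125),(-.023,0,.125)])), T(218,218),T(614,228),T(415,160),T(415,285))
np.save("s.npy",f.x)
# overlay
for n,z,o in(("top",7,(245,190)),("side",5.4,(245,210))):
    im=cv2.imread(f"pics/{n}0z.png")
    L=[]
    for y in(.088,.078,-.078,-.088): L+=[((-.075,y,.168),(.045,y,.168)),((.045,y,.168),(.045,y,.012))]
    L+=[((f.x[3],.1075,.012),(f.x[3],-.1075,.012)),((f.x[3],.1075,.012),(f.x[3]+.15,.1075,.012)),((0,.105,.125),(0,-.105,.125)),((-.024,.096,.155),knob(g.x[0]))]
    for a,b in L:
        q=[(tuple(int(round(t)) for t in ((proj(n,w(s,x))[0]-o+.5)*z-.5))) for x in(a,b)]
        cv2.line(im,q[0],q[1],(255,0,255),1)
    cv2.imwrite(f"pics/{n}0ov.png",im)
E
python3 fit.py
```

```text
[ 0.62098154  0.06002986 -0.0571193  -0.08970421] -3.27269488672201
[[0.6, 0.3], [-0.2, 0.4], [0.2, -0.2], [-0.9, -0.1], [0.6, -0.1], [-0.2, 0.1], [0.7, -0.2], [0.0, -0.1], [-1.0, 0.6], [2.4, 0.3], [-0.9, 1.5], [-0.0, -0.1], [0.6, -0.2], [-0.5, -0.1], [-0.8, -0.1], [0.3, -0.6], [-0.1, 0.2], [0.2, 0.4]]
q [0.0395897] [ 0.75131429 -0.13899577 -0.29934502  0.44049056]
[[276.04754434 220.29414997]
 [332.5398018  222.2395139 ]
 [304.6330903  212.03901961]
 [303.94377173 230.51696011]] (275.7142857142857, 220.71428571428572) (332.2857142857143, 222.14285714285714) (303.85714285714283, 212.42857142857142) (303.85714285714283, 230.28571428571428)
```

View pics/side0ov.png

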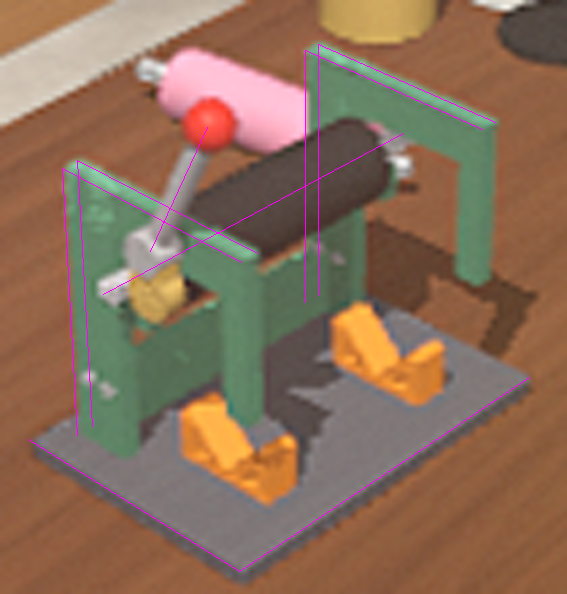

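View pics/top0ov.png

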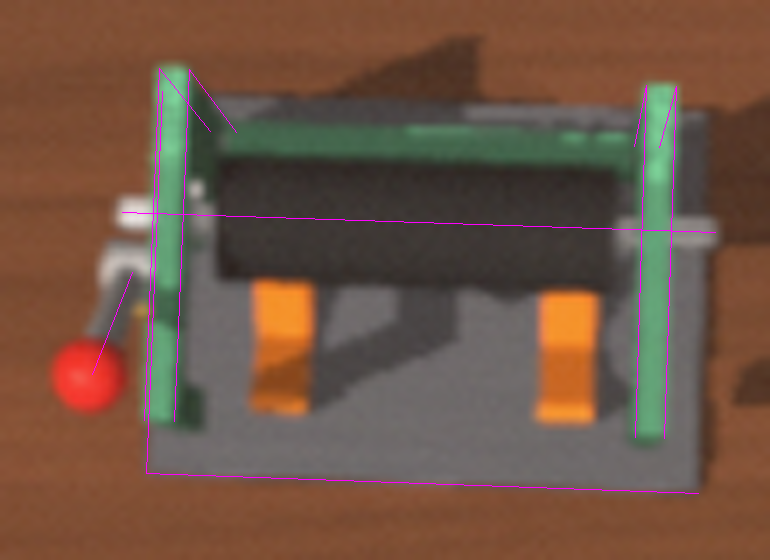

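The overlays match in both views. The fit puts the stand at about (0.621, 0.060) with a yaw of -3.3°, and the lever at about 0.04 rad. Next I'll check that the arm can reach every pose, then do the lever push.

```bash
cat >> h.py <<'E'
from scipy.spatial.transform import Rotation as Ro
s=np.load("s.npy")[:3] if __import__("os").path.exists("s.npy") else None
def quat(sign=1,yaw=0):
    a=s[2]+yaw; y=sign*np.array([np.cos(a),np.sin(a),0]); x=np.array([0,0,-1.])
    return Ro.from_matrix(np.c_[x,y,np.cross(x,y)]).as_quat()
def P(x,y,z): return w(s,(x,y,z))[0]
E
python3 - <<'E'
from h import *
from station import arm
print(Ro.from_quat(arm.read_eef_rot()).as_matrix().round(2).tolist())
for sg in(1,-1):
  for p in [(-.115,.097,.40),(-.115,.097,.273),(.03,.097,.273),(0,0,.26),(0,0,.178),(-.035,0,.102)]:
    q=arm.ik(P(*p),quat(sg)); print(sg,p,P(*p).round(3),None if q is None else np.round(q,2))
E
```

```text
[[-0.0, 0.31, -0.95], [0.0, -0.95, -0.31], [-1.0, -0.0, 0.0]]
1 (-0.115, 0.097, 0.4) [0.512 0.163 0.4  ] [ 0.19  0.45 -0.83  1.58  0.35  1.26 -0.76]
1 (-0.115, 0.097, 0.273) [0.512 0.163 0.273] [ 0.13  0.57 -0.75  1.78  0.46  0.98 -0.86]
1 (0.03, 0.097, 0.273) [0.656 0.155 0.273] [ 0.    0.73 -0.51  1.37  0.36  1.13 -0.61]
1 (0, 0, 0.26) [0.621 0.06  0.26 ] [ 0.13  0.65 -0.44  1.55  0.31  1.01 -0.46]
1 (0, 0, 0.178) [0.621 0.06  0.178] [ 0.09  0.74 -0.38  1.63  0.34  0.84 -0.48]
1 (-0.035, 0, 0.102) [0.586 0.062 0.102] [ 0.03  0.79 -0.27  1.78  0.34  0.61 -0.51]
-1 (-0.115, 0.097, 0.4) [0.512 0.163 0.4  ] [ 0.34  0.56 -1.15  1.58  0.52  1.34  2.21]
-1 (-0.115, 0.097, 0.273) [0.512 0.163 0.273] [ 0.32  0.73 -1.15  1.77  0.73  1.14  2.02]
-1 (0.03, 0.097, 0.273) [0.656 0.155 0.273] [ 0.26  0.93 -1.15  1.36  0.84  1.37  2.19]
-1 (0, 0, 0.26) [0.621 0.06  0.26 ] [ 0.45  0.87 -1.15  1.54  0.82  1.27  2.27]
-1 (0, 0, 0.178) [0.621 0.06  0.178] [ 0.45  0.99 -1.15  1.62  0.97  1.19  2.16]
-1 (-0.035, 0, 0.102) [0.586 0.062 0.102] [-0.42  0.83  0.46  1.8  -0.56  0.65 -2.83]
```

```bash
python3 - <<'E'
from h import *
from station import arm, snapshot
Q=quat(1)
arm.move_gripper(0.0); print("t",arm.read_time())
arm.movep(P(-.115,.097,.40),Q); print("t",arm.read_time())
arm.line_to(P(-.115,.097,.273),velocity=.15); print("t",arm.read_time(),arm.read_opening(),arm.read_ft_force().round(1), arm.read_tool_pos()-P(-.115,.097,.273))
for n in("side","top"): cv2.imwrite(f"pics/{n}1.png",snapshot(n))
a=cv2.imread("pics/side1.png")[110:310,220:380]; b=cv2.imread("pics/top1.png")[180:300,220:360]
cv2.imwrite("pics/p1.png",np.hstack([cv2.resize(a,(400,500)),cv2.resize(b,(400,343)) if 0 else cv2.copyMakeBorder(cv2.resize(b,(400,343)),0,157,0,0,0)]))
E
```

```text
t 0.8667
t 3.8333
t 4.8333 -0.0010407785466776565 [-0.5  1.   0.2] [0.00044608 0.00039813 0.00087185]
```

View pics/p1.png

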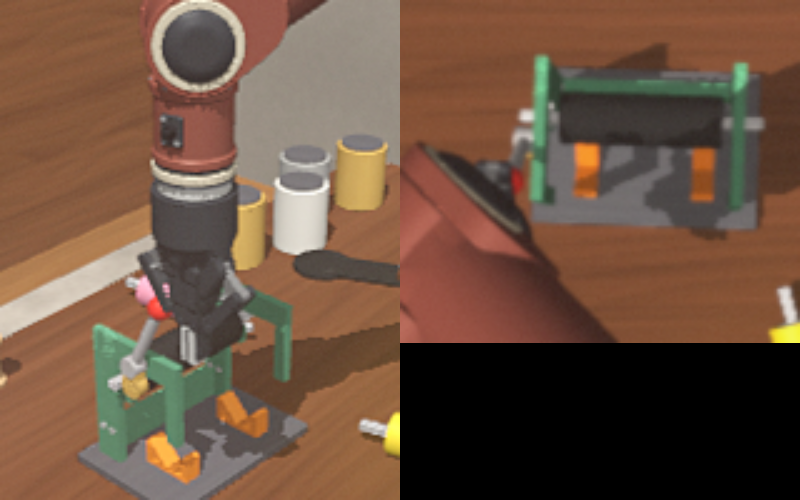

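In the side view the shut fingers are right beside the knob, at about (160, 305) in the crop. Their knuckles bulge along the jaw direction, so the knob could meet the linkage instead of the tips. I'll back off and turn the tool 90° so the flat sides of the fingers do the pushing.

```bash
python3 - <<'E'
from h import *
from station import arm, snapshot
for yw in(np.pi/2,-np.pi/2):
  for p in [(-.145,.097,.273),(.011,.097,.273),(.05,.097,.273)]:
    q=arm.ik(P(*p),quat(1,yw)); print(yw,p,None if q is None else np.round(q,2))
E
```

```text
1.5707963267948966 (-0.145, 0.097, 0.273) [ 0.34  0.7  -1.19  1.85  0.73  1.12  0.39]
1.5707963267948966 (0.011, 0.097, 0.273) [ 0.26  0.89 -1.13  1.42  0.81  1.33  0.61]
1.5707963267948966 (0.05, 0.097, 0.273) [ 0.23  0.94 -1.11  1.3   0.83  1.39  0.67]
-1.5707963267948966 (-0.145, 0.097, 0.273) [-0.14  0.45 -0.34  1.86  0.19  0.86 -2.2 ]
-1.5707963267948966 (0.011, 0.097, 0.273) [-0.11  0.67 -0.29  1.44  0.2   1.07 -2.07]
-1.5707963267948966 (0.05, 0.097, 0.273) [-0.11  0.73 -0.28  1.31  0.2   1.13 -2.04]
```

```bash
python3 - <<'E'
from h import *
from station import arm, snapshot
arm.line_to(P(-.145,.097,.273),velocity=.1)
arm.movep(P(-.145,.097,.273),quat(1,-np.pi/2)); print("t",arm.read_time(),arm.read_joint_positions().round(2))
arm.line_to(P(-.04,.097,.273),velocity=.1); print("t",arm.read_time(),arm.read_ft_force().round(1))
for x in(-.02,0,.011):
    arm.line_to(P(x,.097,.273),velocity=.1); f=arm.read_ft_force(); print(x,arm.read_time(),f.round(1))
    if np.linalg.norm(f)>15: break
for n in("side","top"): cv2.imwrite(f"pics/{n}2.png",snapshot(n))
a=cv2.imread("pics/side2.png")[110:310,220:380]; b=cv2.imread("pics/top2.png")[180:300,220:360]
cv2.imwrite("pics/p2.png",np.hstack([cv2.resize(a,(400,500)),cv2.copyMakeBorder(cv2.resize(b,(400,343)),0,157,0,0,0)]))
E
```

```text
t 6.5667 [-0.14  0.45 -0.33  1.86  0.19  0.86 -2.2 ]
t 7.7667 [ 0.4 -0.1 -0.7]
-0.02 8.1167 [-0.5  0.1  0.2]
0 8.4667 [ 0.  -0.3 -0.3]
0.011 8.725 [-0.4 -0.2  0.7]
```

View pics/p2.png

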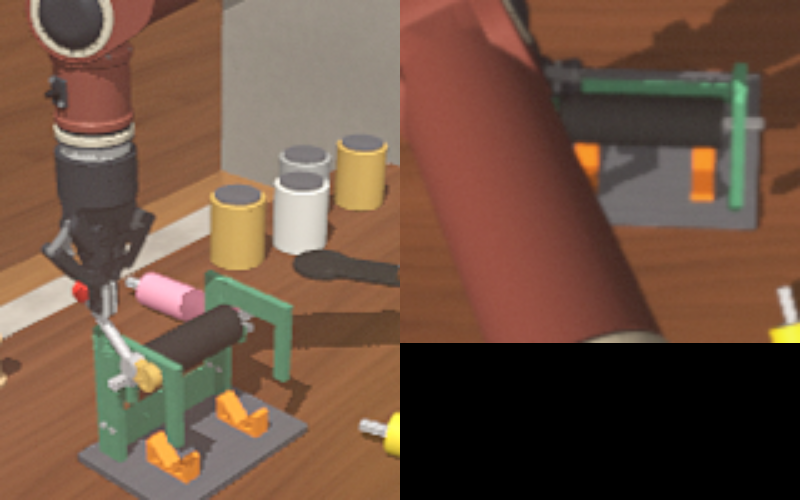

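The lever is well past upright, with the red knob at crop (80, 292) beyond the fingers and the cam swung clear. I'll keep pushing in small steps towards the stop, watching the force.

```bash
cat >> h.py <<'E'
def knob(q):
    a=np.arctan2(.079,-.043)-q
    return (-.024+.09*np.cos(a),.096,.155+.09*np.sin(a))
def leverq(n,uv):
    qs=np.linspace(0,1.7,341); d=[np.hypot(*(proj(n,w(s,knob(q)))[0]-uv)) for q in qs]
    return qs[np.argmin(d)],min(d)
def redc(n,im):
    r=cv2.inRange(im,(0,0,150),(60,60,255)); u=[(220,380,180,320),(240,300,190,260)][n=="top"]
    m=np.zeros_like(r); m[u[2]:u[3],u[0]:u[1]]=r[u[2]:u[3],u[0]:u[1]]
    k,l,st,c=cv2.connectedComponentsWithStats(m); i=1+np.argmax(st[1:,4]); return c[i],st[i,4]
E
python3 - <<'E'
from h import *
from station import arm, snapshot
c=redc("side",cv2.imread("pics/side2.png")); print(c,leverq("side",c[0]))
for x in(.02,.028,.036,.044,.05):
    arm.line_to(P(x,.097,.273),velocity=.06); f=arm.read_ft_force(); im=snapshot("side"); c=redc("side",im); print(x,arm.read_time(),f.round(1),c[1],leverq("side",c[0]))
    if np.linalg.norm(f)>8: break
cv2.imwrite("pics/side3.png",im)
cv2.imwrite("pics/p3.png",cv2.resize(im[110:310,180:380],(600,600)))
E
```

```text
(array([251.61538462, 227.76923077]), np.int32(13)) (np.float64(1.45), np.float64(0.028025650136598624))
0.02 9.175 [ 0.5 -0.7 -0.1] 19 (np.float64(1.5), np.float64(1.002899517244851))
0.028 9.5083 [ 0.2 -1.7  0.6] 13 (np.float64(1.565), np.float64(1.7696256454057069))
0.036 9.8417 [-7.6 -0.2 -0.1] 15 (np.float64(1.585), np.float64(1.6123473942370528))
0.044 10.175 [-22.1  -0.5   8.9] 13 (np.float64(1.58), np.float64(1.930197555332828))
```

View pics/p3.png

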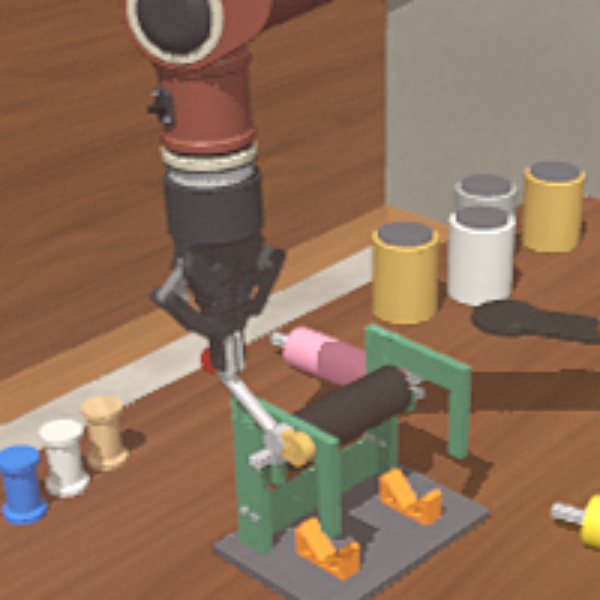

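The lever is at its stop: the force rose to 22 N and the knob image gives about 1.57 rad. Now I'll back off, lift, turn, and hover over the roller.

```bash
python3 - <<'E'
from h import *
from station import arm, snapshot
arm.line_to(P(-.03,.097,.273),velocity=.15)
arm.line_to(P(-.06,.08,.36),velocity=.2)
arm.movep(P(0,0,.30),quat(1)); 
arm.move_gripper(1.0); print("t",arm.read_time(),arm.read_opening(),arm.read_tool_pos()-P(0,0,.30),arm.read_joint_positions().round(2))
for n in("side","top"): cv2.imwrite(f"pics/{n}4.png",snapshot(n))
im=cv2.imread("pics/side4.png");c=redc("side",im); print(c,leverq("side",c[0]))
b=cv2.imread("pics/top4.png")[180:300,220:360]
cv2.imwrite("pics/p4.png",np.hstack([cv2.resize(im[150:310,220:380],(500,500)),cv2.copyMakeBorder(cv2.resize(b,(300,257)),0,243,0,0,0)]))
E
```

```text
t 13.5583 0.9996486833574171 [ 1.40662099e-05 -4.96731565e-05 -3.21059310e-06] [ 0.26  0.66 -0.7   1.5   0.45  1.15 -0.57]
(array([249.8, 232.6]), np.int32(5)) (np.float64(1.67), np.float64(0.31475446979111926))
```

View pics/p4.png

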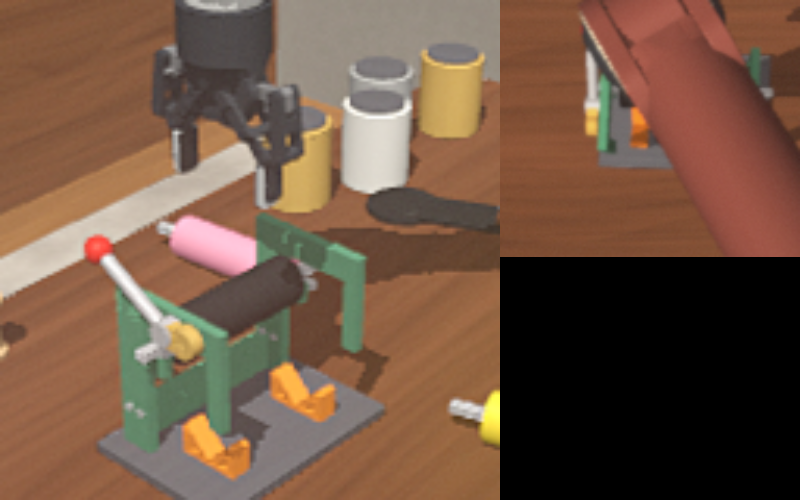

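The lever is fully over, with the knob at crop (97, 248), which is about 1.55 rad. The roller is still seated. Descending and gripping it.

```bash
python3 - <<'E'
from h import *
from station import arm, snapshot
arm.line_to(P(0,0,.175),velocity=.12); print("t",arm.read_time(),arm.read_ft_force().round(1))
arm.move_gripper(0.0,effort=45); print("t",arm.read_time(),arm.read_opening(),arm.read_ft_force().round(1))
arm.line_to(P(0,0,.179),velocity=.03); arm.pause(.2); print("lift",arm.read_time(),arm.read_opening(),arm.read_ft_force().round(1))
cv2.imwrite("pics/side5.png",snapshot("side")); im=cv2.imread("pics/side5.png")
cv2.imwrite("pics/p5.png",cv2.resize(im[190:310,230:370],(700,600)))
E
```

```text
t 14.85 [ 0.6 -0.1 -0.1]
t 15.3 0.5191506410038309 [-3.2 -0.2  4.6]
lift 15.7833 0.5266170565105873 [ 0.2  0.1 -6. ]
```

View pics/p5.png

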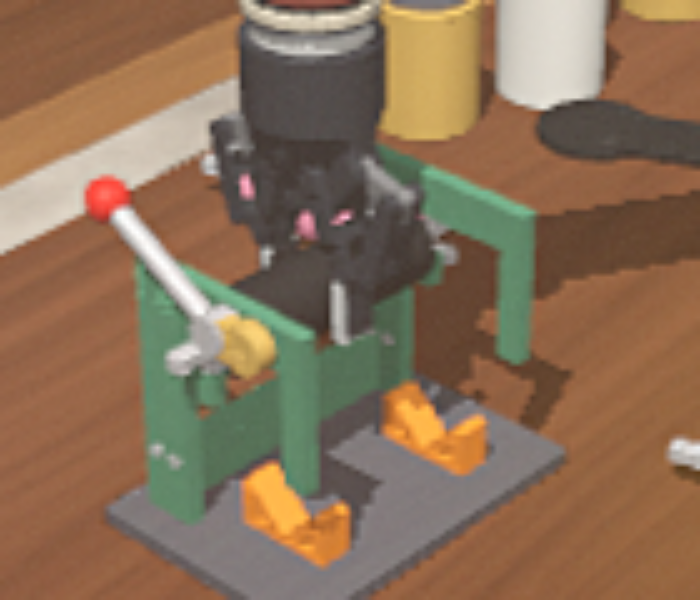

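The roller is held: the opening of 0.52 matches about 45 mm, and the hanging weight reads about 6 N. Both axle ends are still within the slots, at about (190, 355) and (445, 255). Drawing it towards the robot and then lowering.

```bash
python3 - <<'E'
from h import *
from station import arm, snapshot
for x in(-.012,-.024,-.035):
    arm.line_to(P(x,0,.179),velocity=.05); f=arm.read_ft_force(); print(x,arm.read_time(),f.round(1))
    if np.linalg.norm(f-[0,0,-6])>10: raise SystemExit("force")
for z in(.15,.125,.112):
    arm.line_to(P(-.035,0,z),velocity=.06); f=arm.read_ft_force(); print(z,arm.read_time(),f.round(1))
    if np.linalg.norm(f-[0,0,-6])>10: raise SystemExit("force")
cv2.imwrite("pics/side6.png",snapshot("side")); im=cv2.imread("pics/side6.png")
cv2.imwrite("pics/p6.png",cv2.resize(im[190:310,230:370],(700,600)))
E
```

```text
-0.012 16.225 [ 0.5  0.4 -6.1]
-0.024 16.6167 [ 0.   0.9 -5.8]
-0.035 16.9833 [ 0.2  0.  -5.6]
0.15 17.6167 [-0.5  0.2 -4.8]
0.125 18.1833 [ 0.1  0.6 -4.3]
0.112 18.55 [-0.8  0.2 -4.8]
```

View pics/p6.png

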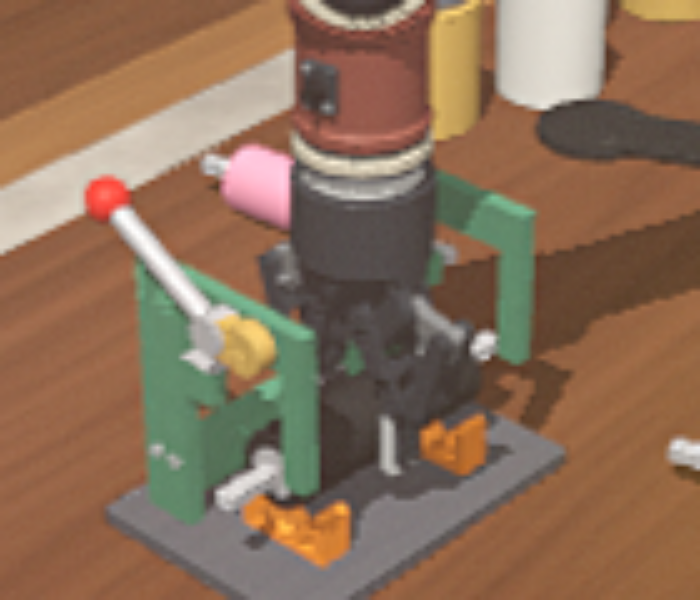

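The roller hangs just above the saddles, with its axle ends at (250, 480) and (483, 345). I'll lower in small steps until contact.

```bash
python3 - <<'E'
from h import *
from station import arm, snapshot
z=.112
while z>.0965:
    z-=.002 if z>.104 else .001
    arm.line_to(P(-.035,0,z),velocity=.03); arm.pause(.1); f=np.mean([arm.read_ft_force() for _ in range(3)],0); print(round(z,4),arm.read_time(),f.round(1))
    if f[2]>-1 or np.hypot(*f[:2])>6: break
cv2.imwrite("pics/side7.png",snapshot("side")); im=cv2.imread("pics/side7.png")
cv2.imwrite("pics/p7.png",cv2.resize(im[190:310,230:370],(700,600)))
E
```

```text
0.11 18.95 [ 0.2 -0.1 -5.2]
0.108 19.3 [ 0.3 -0.6 -4.9]
0.106 19.65 [ 0.7  0.6 -5.3]
0.104 20.0 [-0.1  0.5 -6.1]
0.103 20.35 [-0.1  0.  -5.2]
0.102 20.7 [ 0.  -0.6 -5.1]
0.101 21.05 [-2.   0.   2.9]
```

View pics/p7.png

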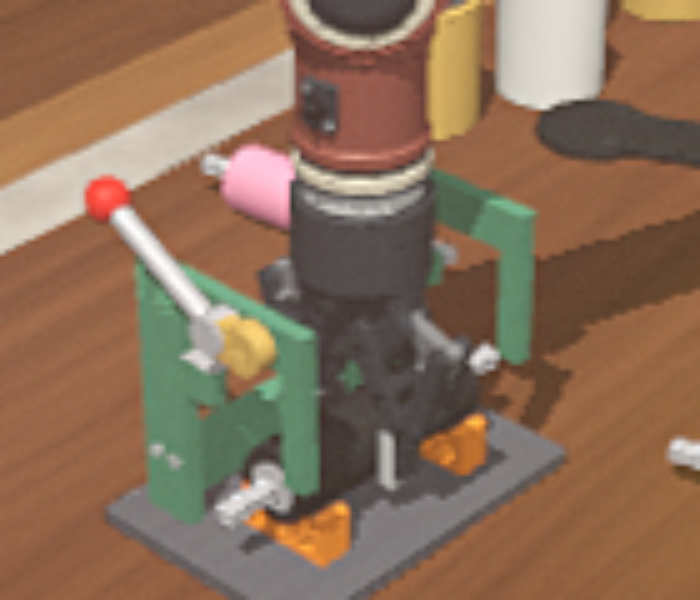

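Contact came at TCP z = 0.101, close to the expected height, and the roller is lying in both Vs. Releasing and lifting straight up.

```bash
python3 - <<'E'
from h import *
from station import arm, snapshot
arm.move_gripper(.8); arm.pause(.3); print(arm.read_time(),arm.read_opening(),arm.read_ft_force().round(1))
arm.line_to(P(-.035,0,.13),velocity=.06); print(arm.read_ft_force().round(1))
arm.line_to(P(-.035,0,.30),velocity=.15); print(arm.read_time(),arm.read_ft_force().round(1))
arm.movep([.35,-.40,.35],arm.read_eef_rot()); print(arm.read_time())
for n in("side","top"): cv2.imwrite(f"pics/{n}8.png",snapshot(n))
im=cv2.imread("pics/side8.png"); b=cv2.imread("pics/top8.png")[185:275,245:355]
c=redc("side",im); print(leverq("side",c[0])); c=redc("top",cv2.imread("pics/top8.png")); print(leverq("top",c[0]))
print("exp axle",proj("top",w(s,[(-.035,.105,.05),(-.035,-.105,.05)])),proj("side",w(s,[(-.035,.105,.05),(-.035,-.105,.05)])))
cv2.imwrite("pics/p8.png",np.hstack([cv2.resize(im[190:310,230:350],(400,400)),cv2.copyMakeBorder(cv2.resize(b,(400,327)),0,73,0,0,0)]))
E
```

```text
21.7583 0.8019130793772259 [-0.9  0.5 -0.5]
[ 0.6 -0.4 -0. ]
23.675 [ 0.4  0.3 -0.3]
25.5667
(np.float64(1.67), np.float64(0.31475446979111926))
(np.float64(1.55), np.float64(0.2040755125467863))
exp axle [[265.34349527 236.16127801]
 [344.73352006 238.90293621]] [[274.14310275 293.83973204]
 [327.83580307 261.25449247]]
```

View pics/p8.png

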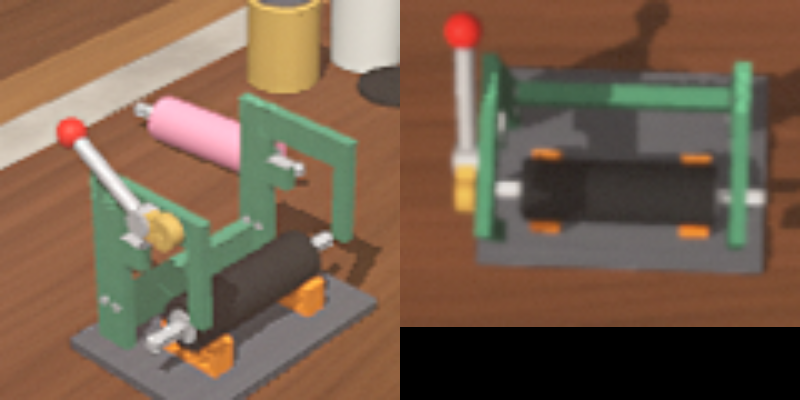

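View pics/top8.png

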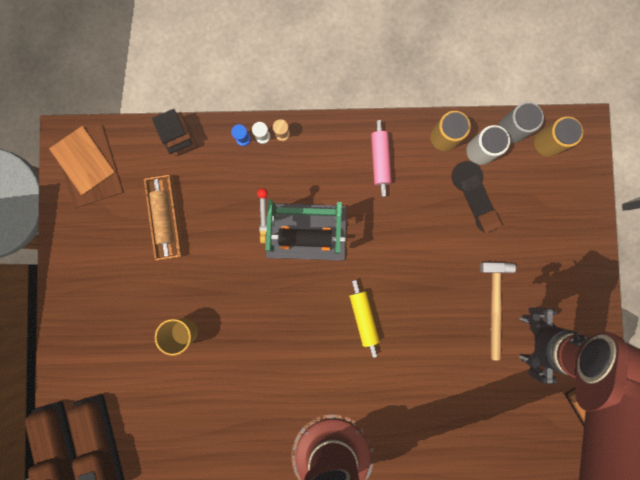

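The roller lies centred in both saddles: its middle is at top-view pixel (305.5, 237), against (305.0, 237.5) expected. The lever reads 1.55 rad, the bystanders haven't moved, and the arm is clear. Handing in.

```bash
python3 - <<'E'
from station import arm, ticket
print(arm.read_time(), ticket.finish_job())
E
```

```text
the job is handed in; nothing more can be done
25.6667 None
```

The job is done and was handed in at 25.7 s of the 48 s allowed; no verdict was reported.

- **Lever:** I pushed the red-knobbed lever over to its stop while the roller was still in its place. The highest force I read while pushing was about 24 N.
- **Roller:** I gripped it at the middle, lifted it 4 mm and drew it along the slots. I then lowered it in small steps until it touched the saddles, with about 3 N upward on the tool, released it and moved the arm clear.

**Last checks**
- The roller lies in both orange saddles, within about 1 px of where it should be in the top view.
- The cork roller, glue tin, sole and hammer look unmoved, and the tool read no contact force after release.
- The two cameras disagreed on the lever. The top view gives 1.55 rad, while the automatic side-view reading gives 1.67 rad, which is past the stop. I put that down to only 5 red pixels being picked up; in the picture the knob fits about 1.55 rad.

My first approach had the gripper's knuckles facing the knob, so I backed off and turned the tool 90° before pushing.

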